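# Find the loaded tin by weight and crate it

## Robot

A 6-joint arm with a two-finger parallel gripper is mounted at the origin on the work surface. World frame = base frame: x ahead of the robot, y to its left, z up, the work surface at z = 0. Lengths are in mm, angles in rad, forces in N, time in s.
With the tool pointing down it reaches from about 350 to 775 mm from the base axis. Payload 7.3 kg.
Tool frame: the origin (TCP) lies at the centre of the arm's flange, where the gripper is bolted on; the fingertips stand 178 mm ahead of it and the grasp point (between the pads) lies 159 mm ahead of it; z points along the fingers, y is the line along which they close (so a half turn about z gives the same grasp; the last joint's range is limited). The gripper opens to 92 mm and grips with 3 to 60 N. Pads are 19 mm wide; open, the fingers measure 130 mm over their backs; the gripper's body (75 mm by 190 mm) begins 47 mm behind the grasp point.
Start: joints at [1.151, 0.342, 1.524, -0, 1.275, -0.146], TCP at [141.934, 505.453, 404.741] pointing down, gripper open.
Joint ranges: [-2.53, 2.53], [-0.77, 2.02], [0.04, 2.7], [-1, 4.14], [0.28, 2.66], [-3.11, 3.11]. Speed limits (rad/s): [2.57, 2.57, 3.14, 3.14, 3.14, 3.14].

## Interface

Orientations are given as [roll, pitch, yaw] about the fixed x, y, z axes, in that order (R = Rz(yaw) Ry(pitch) Rx(roll)).
In Python, from plant import * gives the robot as it stands. The module is installed in compiled form; this text tells all that it offers.
- The arm moves only by the shell command python3 -m inch 'ROWS'. ROWS is JSON, a list of rows, each a list of 5 numbers: the shift along the tool's x, y, z in m, then the turn about the tool's z in rad, then the opening, from 0 (shut) to 1 (fully open). In form: [[tx, ty, tz, spin, claw], ...]. A call has 1 to 8 rows; each row is the pose to reach, as a shift and turn from the pose commanded when the call began, along the tool's axes at that moment; what a row does not reach only later rows make up. A row lasts 1/12 s, in which the tool goes at most 41.7 mm and 7.16 degrees, less where a joint would pass 70% of its speed; a pose out of reach is approached as far as the arm can. A call with a gripper value outside its range is refused whole. The fingers move at their own pace and stop on an object; the grip force is fixed at half the most. Time passes only in rows, so rows that repeat a pose let the fingers close. It gives the time, the measured TCP pose, the force, the opening and the grip force at its end, in the units of the state.
- get_obs(): the state, without advancing time (a new reading comes with each control period).
- capture(name): name is "scene" or "top" or "wrist"; returns a dict with "color" (480x640x3 uint8, red, green, blue), "intrinsics" (3x3 intrinsics, pixels), "distortion" ([k1, k2, p1, p2, k3] as OpenCV has them; the pictures are not rectified), "pose" (4x4, takes a point from camera to world coordinates). Camera axes: x right, y down, z forward; pixel columns grow to the right and rows downward; lengths in mm; the calibration is good to about 2 mm. A picture is of the moment at which its call begins. There is no depth.
- close_job(): hands the job in; it is judged then, once.
Trained networks look in a picture, given as the dict that the camera call returned (one of the last four; its "shot" number tells which), for a name from the list of things; names that differ only in an ending like _2 or _b are one class to them, and where a whole thing is asked for, a point or a joint stands for the part that bears it (a point fixed in the world has none). Each returns a list of dicts, best first, with "conf" (0 to 1); they miss things now and then, are a little off and sometimes report something else, mostly with a low value. They report only what shows in the picture. A call takes as long as a camera call. They do not tell look-alikes from the thing itself.
- look_for(picture, target): "rect" ([centre column, centre row, width, height] in pixels, round what is visible of it).
- trace(picture, target): "pixels" (480x640 bool, what is visible of it) and "rect" ([centre column, centre row, width, height] in pixels, round what is visible of it).
- tip_of(picture, target): "centre" ([column, row] in pixels: a listed point, or the origin of a listed thing).
The state is a dict: "time": time; "joint_positions": joint angles; "dq": joint speeds; "tau": joint torques, N m; "tool_pos": TCP position; "tcp_rot": TCP orientation; "contact_force": force on the tool from outside, world axes, zero at the start; "moment": the same for the moment, N m; "grip_width": finger opening in mm; "finger_force": force on a finger pad.
Only numpy, scipy, OpenCV 4.12 (cv2) and the standard library are available. Lean on these libraries where they do the work, as an engineer would, in place of code of your own. Each camera call takes 0.05 s, during which the arm holds its last target. There are 200 camera calls.

## Task

One of the four identical closed tins on the black mat holds the steel nozzle set for the spray gun and is several times heavier than the other three, which are empty. Find it by its weight and set it down upright in the middle of the crate's free cell, on the cork pad; leave the empty tins standing on the mat. Don't tip any tin over or drop it, and don't disturb the jars, the cup or the brush.

Things in the scene. Friction and masses are not known exactly. Their poses are not given: they have to be found in the camera images.
- tin_a: one of four outwardly identical closed steel tins: upright cylinder 60 mm in diameter, 91 mm tall, lid fixed on. Origin: centre of its underside, z up. It stands on the mat. Three are empty and weigh 110 to 180 g each; the loaded one weighs 510 to 790 g (its contents can shift 3 mm). Which one is loaded differs from run to run and does not show.
- tin_b: one of four outwardly identical closed steel tins: upright cylinder 60 mm in diameter, 91 mm tall, lid fixed on. Origin: centre of its underside, z up. It stands on the mat. Three are empty and weigh 110 to 180 g each; the loaded one weighs 510 to 790 g (its contents can shift 3 mm). Which one is loaded differs from run to run and does not show.
- tin_c: one of four outwardly identical closed steel tins: upright cylinder 60 mm in diameter, 91 mm tall, lid fixed on. Origin: centre of its underside, z up. It stands on the mat. Three are empty and weigh 110 to 180 g each; the loaded one weighs 510 to 790 g (its contents can shift 3 mm). Which one is loaded differs from run to run and does not show.
- tin_d: one of four outwardly identical closed steel tins: upright cylinder 60 mm in diameter, 91 mm tall, lid fixed on. Origin: centre of its underside, z up. It stands on the mat. Three are empty and weigh 110 to 180 g each; the loaded one weighs 510 to 790 g (its contents can shift 3 mm). Which one is loaded differs from run to run and does not show.
- mat: black rubber mat fixed to the bench, 250 mm (its x) by 230 mm (its y), 3 mm thick. Origin: centre of its underside, on the bench. The tins stand on it two by two, about 140 mm apart along the mat's x and 124 mm along its y, each up to 12 mm off.
- crate: low open plywood crate fixed to the bench, 284 mm (its x) by 100 mm (its y), 50 mm tall, walls and floor 6 mm; two cross walls make three cells in a row along its x, centres 92 mm apart (middle cell at the origin), each about 86 by 88 mm inside. Origin: centre of its underside, on the bench. Two cells hold a jar, one is free.
- pad: square cork pad, 76 mm wide and 3 mm thick, fixed on the floor of the crate's free cell, at its centre. Origin: centre of its underside, 6 mm above the bench (its top at 9 mm); axes parallel to the crate's. Which cell it is in differs from run to run.
- jar_1: squat white plastic jar with a black cap, 58 mm in diameter, 70 mm tall, 250 g, standing in a cell of the crate. Origin: centre of its underside. Bystander.
- jar_2: squat white plastic jar with a black cap, 58 mm in diameter, 70 mm tall, 250 g, standing in a cell of the crate. Origin: centre of its underside. Bystander.
- cup: open grey plastic mixing cup, 80 mm across the rim, 85 mm tall, standing on the bench beyond the mat and crate. Origin: centre of its underside. Bystander.
- brush: paint brush, 190 mm long, lying on the bench between the mat and the crate. Origin: on the brush, at bench height, its x along the brush. Bystander.
Not all that is in view belongs to the job. Leave any yellow look-alike of the tin_d alone.

How it is judged:
By the outcome, as a careful person would: the job done as asked, in the order asked, and still so for the second after the job is handed in, with the robot touching nothing.
It also fails if it takes over 67 s, if anything falls off the work surface, if the arm or the gripper's body presses on something with over 40 N, if the wrist force passes 120 N, or if a joint passes its speed limit or range.

## Working session

There is one attempt and no reset: what is moved stays moved. The work goes in short steps, Python scripts to look and compute and a shell command to move; the robot and the scene stay as the last step left them, time stands still between calls to the robot, and variables do not carry over. Pictures are saved under pics/ and viewed, at most 10 in all, crops included, and the job is handed in when it is done.

```bash
mkdir -p pics
cat > h.py <<'E'
from plant import *
import numpy as np, cv2
def ray(c,px):
    p=cv2.undistortPoints(np.array([[px]],float),np.array(c["intrinsics"],float),np.array(c["distortion"],float))[0,0]
    T=np.array(c["pose"]); return T[:3,3],T[:3,:3]@np.array([p[0],p[1],1])
def at(c,px,z):
    o,d=ray(c,px); return (o+d*(z-o[2])/d[2])[:2].round(1)
def save(c,n): cv2.imwrite("pics/"+n,cv2.cvtColor(c["color"],cv2.COLOR_RGB2BGR))
E
python3 - <<'E'
from h import *
o=get_obs();print(o)
for n in["top","scene"]:
    c=capture(n);save(c,n+"1.png");print(n,np.array(c["pose"]).round(2).tolist())
    for t,z in[("tin_a",3),("mat",0),("crate",0),("pad",6),("jar_1",0),("cup",0),("brush",0)]:
        for r in tip_of(c,t): print(t,"tip",np.round(r["centre"]),round(r["conf"],2),at(c,r["centre"],z))
        for r in look_for(c,t): print(t,"rect",np.round(r["rect"]),round(r["conf"],2))
E
```

```text
{'time': 0.0, 'joint_positions': array([ 1.15099196e+00,  3.42715774e-01,  1.52502047e+00, -2.23680081e-05,
        1.27538038e+00, -1.46016162e-01]), 'dq': array([ 0.00063014,  0.00115356, -0.00044879, -0.00079561,  0.00069882,
       -0.00029477]), 'tau': array([-3.27432990e-04, -4.31254399e+01, -2.44220710e+01,  7.16917310e-02,
        5.59974660e-02, -1.02032270e-04]), 'tool_pos': array([141.8835809 , 505.32344182, 404.04715213]), 'tcp_rot': array([-3.14008179e+00, -2.00573314e-04,  2.86781082e+00]), 'contact_force': array([-0.81785094, -0.29251572, -0.02947506]), 'moment': array([ 0.00725276, -0.01352632, -0.00069839]), 'finger_force': 0.0, 'grip_width': 91.80846066449561}
top [[0.0, -0.99, 0.16, 361.98], [-1.0, -0.0, 0.0, 68.84], [-0.0, -0.16, -0.99, 1364.77], [0.0, 0.0, 0.0, 1.0]]
tin_a tip [244. 242.] 0.96 [585.5 241.5]
tin_a tip [241. 353.] 0.91 [326.9 243.4]
tin_a tip [202. 345.] 0.82 [344.3 336.3]
tin_a tip [176. 305.] 0.79 [436.6 399. ]
tin_a tip [297. 226.] 0.78 [626.5 115.9]
tin_a tip [191. 266.] 0.64 [528.2 367.2]
tin_a tip [248. 296.] 0.62 [458.2 228.4]
tin_a tip [304
[... 1713 characters left out ...]
t rect [361. 253. 132.  71.] 0.86
crate tip [195. 274.] 0.9 [ 535.6 -198.7]
crate rect [197. 270.  72.  99.] 0.72
crate rect [186. 231.  25.  26.] 0.31
pad tip [204. 294.] 0.74 [ 622.7 -184.5]
pad rect [203. 287.  39.  17.] 0.85
pad rect [278. 242.  31.  46.] 0.58
jar_1 tip [197. 272.] 0.94 [ 528.9 -193.3]
jar_1 tip [190. 248.] 0.75 [ 425.6 -204.4]
jar_1 rect [187. 233.  26.  29.] 0.85
jar_1 rect [192. 254.  31.  34.] 0.66
jar_1 rect [318. 222.  27.  46.] 0.54
cup tip [364. 315.] 0.93 [771.2  98.4]
cup tip [206. 296.] 0.23 [ 623.6 -182. ]
cup rect [366. 296.  45.  62.] 0.92
brush tip [272. 240.] 0.87 [447.2 -10.7]
brush tip [364. 314.] 0.33 [770.2 100.2]
brush rect [278. 241.  32.  46.] 0.82
```

Run:
```python
import cv2
a=cv2.imread("pics/top1.png")[130:390,130:480]
cv2.imwrite("pics/topc.png",cv2.resize(a,None,fx=2.25,fy=2.25,interpolation=cv2.INTER_CUBIC))
```

```text
(no output)
```

View pics/topc.png

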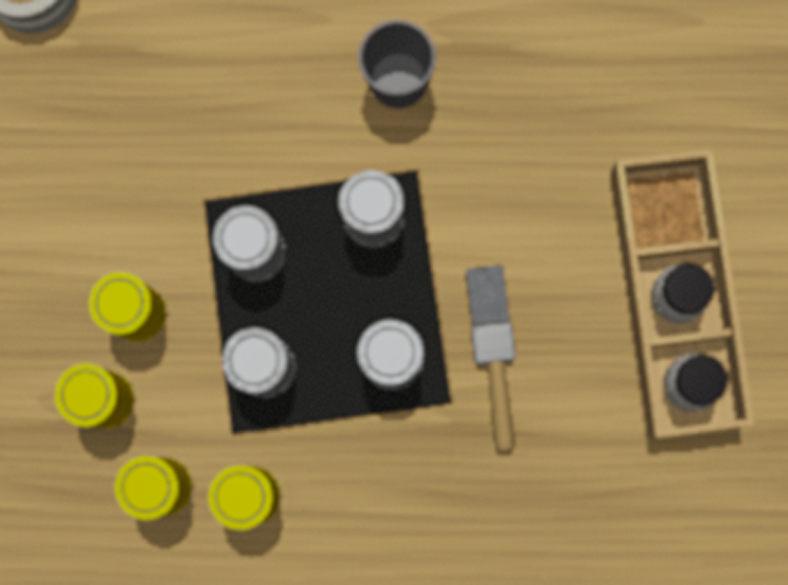

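The four grey tins on the black mat, at top-image pixels ≈(239,235), (295,219), (243,290) and (303,286), are the candidates. The four yellow tins to the left, off the mat, are look-alikes to leave alone. The free cell with the cork is at (425,223). Next I'll refine the lid centres and the crate yaw.

Run:
```python
from h import *
c=capture("top");im=c["color"];hsv=cv2.cvtColor(im,cv2.COLOR_RGB2HSV)
m=((hsv[...,1]<40)&(hsv[...,2]>140)).astype(np.uint8)
n,l,s,ce=cv2.connectedComponentsWithStats(m)
for i in range(1,n):
    if s[i,4]>200 and 220<ce[i][0]<330: 
        k=cv2.convexHull(np.argwhere(l==i)[:,::-1].astype(np.int32)); (x,y),r=cv2.minEnclosingCircle(k)
        print("lid",ce[i].round(1),(round(x,1),round(y,1),round(r,1)),at(c,ce[i],94),at(c,(x,y),94),s[i,4])
for t,z in[("crate",50),("pad",9),("mat",3)]:
    for r in trace(c,t)[:1]:
        p=np.argwhere(r["pixels"])[:,::-1]; h=cv2.convexHull(p.astype(np.int32))[:,0]
        w=np.array([at(c,q,z) for q in h],np.float32); print(t,r["conf"],cv2.minAreaRect(w))
c=capture("scene")
for t,z in[("pad",9)]:
    for r in trace(c,t)[:1]:
        p=np.argwhere(r["pixels"])[:,::-1]; h=cv2.convexHull(p.astype(np.int32))[:,0]
        w=np.array([at(c,q,z) for q in h],np.float32); print(t,r["conf"],cv2.minAreaRect(w))
c=capture("wrist");print(np.array(c["pose"]).round(2).tolist(),get_obs()["tool_pos"])
```

```text
lid [245.   40.4] (246.0, 41.0, 14.1) [1060.7  242.4] [1058.9  239.9] 340
lid [294.5 218.9] (294.5, 219.0, 13.8) [623.6 119.1] [623.5 119.1] 595
lid [238.4 235.1] (238.4, 235.3, 13.8) [587.1 242.8] [586.7 242.7] 588
lid [303.  286.2] (303.0, 286.2, 14.2) [474.8  99.5] [474.8  99.4] 629
lid [242.5 289.6] (242.5, 289.8, 14.1) [466.7 231.1] [466.2 231.2] 611
crate 0.97 ((540.1600952148438, -193.62033081054688), (287.369873046875, 111.19029235839844), 6.858724117279053)
pad 0.81 ((633.1693725585938, -186.93618774414062), (76.21961975097656, 72.98592376708984), 7.414588451385498)
mat 0.63 ((537.4738159179688, 169.6339111328125), (252.86624145507812, 229.81051635742188), 8.393743515014648)
pad 0.64 ((600.9874267578125, -190.2030792236328), (26.4820613861084, 72.32846069335938), 8.919848442077637)
[[0.27, 0.92, 0.27, 70.98], [0.96, -0.26, -0.07, 526.44], [0.0, 0.28, -0.96, 384.53], [0.0, 0.0, 0.0, 1.0]] [141.95362572 505.44637839 404.76513272]
```

```bash
cat > w.py <<'E'
from h import *
import sys
def to(x,y,z,yaw):
    o=get_obs();p=o["tool_pos"];t=o["tcp_rot"][2]
    d=np.array([x,y])-p[:2]; s=(t-yaw+np.pi)%(2*np.pi)-np.pi
    print("need tx,ty,tz,spin",(np.array([np.cos(t)*d[0]+np.sin(t)*d[1],np.sin(t)*d[0]-np.cos(t)*d[1],p[2]-z])/1000).round(4),round(s,3),"t",round(o["time"],2),"F",o["contact_force"].round(2),"M",o["moment"].round(2),"grip",round(o["grip_width"],1),"tau",o["tau"][1:3].round(2),"pos",p.round(1))
if len(sys.argv)>4: to(*map(float,sys.argv[1:5]))
E
R='[-0.3865,-0.176,0.08,-0.4,1]'
python3 -m inch '[[-0.2,-0.09,0.0,-0.4,1],[-0.2,-0.09,0.0,-0.4,1],[-0.2,-0.09,0.0,-0.4,1],[-0.2,-0.09,0.0,-0.4,1],[-0.3865,-0.176,0.0,-0.4,1],[-0.3865,-0.176,0.0,-0.4,1],[-0.3865,-0.176,0.0,-0.4,1],[-0.3865,-0.176,0.0,-0.4,1]]'
python3 w.py 466.5 231 320 3.264
```

```text
time: 2.52
tool_pos: [387.2, 298.3, 405.0]
tcp_rot: [3.141, 0.001, -3.015]
contact_force: [0.2, 1.2, -0.5]
grip_width: 92.0
finger_force: 0.0
need tx,ty,tz,spin [-0.0702 -0.0768  0.085 ] 0.004 t 2.52 F [ 0.21  1.18 -0.48] M [0.05 0.   0.04] grip 92.0 tau [-41.52 -22.47] pos [387.2 298.3 405. ]
```

```bash
python3 -m inch '[[-0.0702,-0.0768,0.085,0,1],[-0.0702,-0.0768,0.085,0,1],[-0.0702,-0.0768,0.085,0,1],[-0.0702,-0.0768,0.085,0,1],[-0.0702,-0.0768,0.085,0,1],[-0.0702,-0.0768,0.085,0,1]]'
python3 w.py 466.5 231 232 3.264
python3 - <<'E'
from h import *
c=capture("wrist");save(c,"w1.png");T=np.array(c["pose"])
def pr(x,y,z): 
    Ti=np.linalg.inv(T);p=(Ti@[x,y,z,1])[:3];return cv2.projectPoints(p[None],np.zeros(3),np.zeros(3),np.array(c["intrinsics"],float),np.array(c["distortion"],float))[0][0,0].round()
print(pr(466.5,231,94))
for r in look_for(c,"tin_a"):print(r)
E
```

```text
time: 3.02
tool_pos: [465.2, 232.7, 319.9]
tcp_rot: [3.141, -0.001, -3.016]
contact_force: [0.9, -0.3, -0.4]
grip_width: 91.9
finger_force: 0.0
need tx,ty,tz,spin [-0.001  -0.0019  0.0879] 0.003 t 3.02 F [ 0.9  -0.32 -0.35] M [0.01 0.01 0.09] grip 91.9 tau [-42.44 -21.1 ] pos [465.2 232.7 319.9]
[312. 269.]
{'rect': [482.1, 304.0, 63.0, 53.7], 'conf': 0.93}
{'rect': [185.2, 389.8, 37.2, 44.7], 'conf': 0.87}
{'rect': [318.9, 254.6, 108.0, 126.6], 'conf': 0.86}
{'rect': [565.8, 232.4, 143.9, 124.4], 'conf': 0.79}
{'rect': [526.2, 63.9, 167.6, 124.9], 'conf': 0.71}
{'rect': [312.2, 389.9, 76.7, 46.3], 'conf': 0.64}
{'rect': [105.7, 239.4, 155.6, 115.1], 'conf': 0.61}
{'rect': [375.0, 46.4, 123.6, 92.0], 'conf': 0.58}
```

View pics/w1.png

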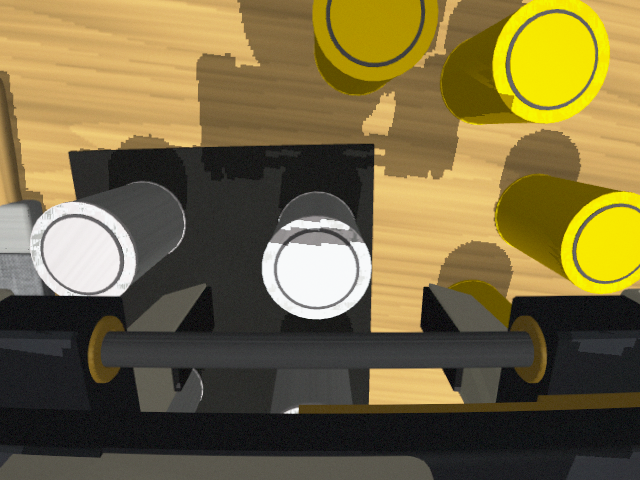

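The predicted centre (312,269) lies within 3 mm of the lid of the grey tin, seen at about (317,269) between the fingers. The yellow tins to the right are clear of the fingers. I'll descend, grip and lift to weigh it.

```bash
python3 -m inch '[[-0.001,0,0.035,0,1],[-0.001,0,0.065,0,1],[-0.001,0,0.088,0,1],[-0.001,0,0.088,0,1],[-0.001,0,0.088,0,0.5],[-0.001,0,0.088,0,0.5],[-0.001,0,0.088,0,0.5],[-0.001,0,0.088,0,0.5]]'
python3 -m inch '[[0,0,0,0,0.5],[0,0,0,0,0.5],[0,0,0,0,0.5],[0,0,0,0,0.5],[0,0,0,0,0.5]]'
python3 w.py 466.5 231 232 3.264
python3 -m inch '[[0,0,-0.01,0,0.5],[0,0,-0.02,0,0.5],[0,0,-0.02,0,0.5],[0,0,-0.02,0,0.5],[0,0,-0.02,0,0.5],[0,0,-0.02,0,0.5]]'
python3 w.py 466.5 231 232 3.264
```

```text
time: 3.78
tool_pos: [466.7, 233.1, 233.5]
tcp_rot: [3.141, 0.003, -3.015]
contact_force: [-0.5, -0.7, 0.0]
grip_width: 69.5
finger_force: 0.0
time: 4.2
tool_pos: [466.6, 232.7, 232.8]
tcp_rot: [3.141, 0.002, -3.016]
contact_force: [-0.7, -1.2, 6.5]
grip_width: 60.5
finger_force: 30.0
need tx,ty,tz,spin [ 0.0003 -0.0016  0.0008] 0.004 t 4.2 F [-0.69 -1.2   6.52] M [ 0.04  0.21 -0.03] grip 60.5 tau [-43.06 -16.78] pos [466.6 232.7 232.8]
time: 4.7
tool_pos: [466.1, 232.6, 251.3]
tcp_rot: [-3.141, -0.001, -3.015]
contact_force: [-0.8, 0.4, -6.4]
grip_width: 60.2
finger_force: 30.0
need tx,ty,tz,spin [-0.0002 -0.0017  0.0193] 0.004 t 4.7 F [-0.8   0.37 -6.4 ] M [-0.04  0.02  0.01] grip 60.2 tau [-48.94 -20.24] pos [466.1 232.6 251.3]
```

```bash
python3 -m inch '[[0,0,-0.04,0,0.5],[0,0,-0.07,0,0.5],[0,0,-0.07,0,0.5],[0,0,-0.07,0,0.5],[0,0,-0.07,0,0.5],[0,0,-0.07,0,0.5],[0,0,-0.07,0,0.5],[0,0,-0.07,0,0.5]]'
python3 w.py 632.5 -185 330 3.264; python3 w.py 632.5 -185 330 3.264
```

```text
time: 5.37
tool_pos: [466.1, 232.6, 320.5]
tcp_rot: [-3.141, -0.002, -3.015]
contact_force: [-0.2, -0.2, -5.4]
grip_width: 60.3
finger_force: 30.0
need tx,ty,tz,spin [-0.1126 -0.4352 -0.0095] 0.004 t 5.37 F [-0.19 -0.18 -5.36] M [0.03 0.   0.02] grip 60.3 tau [-47.03 -23.16] pos [466.1 232.6 320.5]
need tx,ty,tz,spin [-0.1126 -0.4352 -0.0095] 0.004 t 5.37 F [-0.19 -0.18 -5.36] M [0.03 0.   0.02] grip 60.3 tau [-47.03 -23.16] pos [466.1 232.6 320.5]
```

It weighs about 5.5 N, so roughly 0.55 kg, while an empty tin would give 1.8 N at most. This is the loaded one, so I'll carry it over to the crate.

```bash
python3 -m inch '[[0,0,-0.035,0,0.5],[0,0,-0.065,0,0.5],[-0.003,-0.012,-0.065,0,0.5],[-0.01,-0.038,-0.065,0,0.5],[-0.018,-0.068,-0.065,0,0.5],[-0.026,-0.1,-0.065,0,0.5],[-0.034,-0.132,-0.065,0,0.5],[-0.042,-0.164,-0.065,0,0.5]]'
python3 -m inch '[[-0.008,-0.032,0,0,0.5],[-0.016,-0.064,0,0,0.5],[-0.024,-0.096,0,0,0.5],[-0.032,-0.128,0,0,0.5],[-0.039,-0.15,0,0,0.5],[-0.043,-0.165,0,0,0.5],[-0.043,-0.165,0,0,0.5],[-0.043,-0.165,0,0,0.5]]'
python3 w.py 632.5 -185 330 3.264
python3 - <<'E'
from h import *
c=capture("wrist");save(c,"w2.png");T=np.array(c["pose"])
for z,t in((9,"pad"),(50,"crate")):
  for r in trace(c,t)[:2]:
    p=np.argwhere(r["pixels"])[:,::-1]; h=cv2.convexHull(p.astype(np.int32))[:,0]
    w=np.array([at(c,q,z) for q in h],np.float32); print(t,r["conf"],r["rect"],cv2.minAreaRect(w))
E
```

```text
time: 6.03
tool_pos: [528.8, 73.4, 385.2]
tcp_rot: [3.141, -0.002, -3.015]
contact_force: [0.7, 0.9, -5.2]
grip_width: 60.1
finger_force: 30.0
time: 6.7
tool_pos: [591.9, -83.7, 385.2]
tcp_rot: [3.14, -0.002, -3.017]
contact_force: [-0.0, -0.4, -5.2]
grip_width: 59.8
finger_force: 30.0
need tx,ty,tz,spin [-0.0277 -0.1056  0.0552] 0.002 t 6.7 F [-0.05 -0.42 -5.22] M [ 0.03  0.01 -0.01] grip 59.8 tau [-53.8  -27.29] pos [591.9 -83.7 385.2]
pad 0.82 [203.1, 238.9, 82.5, 80.0] ((632.8405151367188, -184.3128662109375), (73.67657470703125, 73.93971252441406), 7.1027750968933105)
crate 0.94 [185.4, 156.8, 157.8, 310.8] ((560.0502319335938, -188.93417358398438), (243.86753845214844, 107.98059844970703), 7.056454658508301)
crate 0.57 [551.1, 174.2, 177.4, 262.8] ((536.8342895507812, 117.14854431152344), (216.8922119140625, 163.37535095214844), 8.300121307373047)
```

View pics/w2.png

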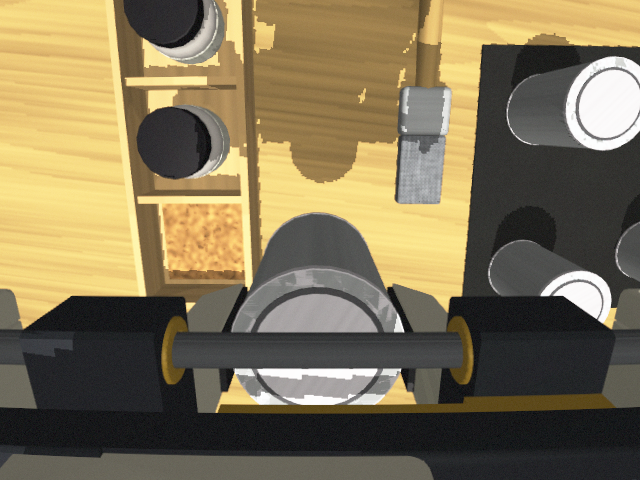

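The picture shows the pad at (203,240) in the end cell, with a jar in the next cell at (182,142). The tin sits centred between the fingers at (318,330), and the brush at (422,150) is well away. The pad centre comes out at about (632.8, −184.3), yaw 7.1°.

```bash
python3 -m inch '[[-0.008,-0.03,0,0,0.5],[-0.016,-0.06,0,0,0.5],[-0.024,-0.09,0,0,0.5],[-0.028,-0.105,0,0,0.5],[-0.028,-0.105,0.025,0,0.5],[-0.028,-0.105,0.055,0,0.5],[-0.028,-0.105,0.085,0,0.5],[-0.028,-0.105,0.085,0,0.5]]'
python3 w.py 632.8 -184.3 239 3.265
python3 - <<'E'
from h import *
a=capture("top");b=capture("scene")
save(a,"t3.png")
x=cv2.resize(a["color"][190:320,380:480],(400,520),interpolation=cv2.INTER_CUBIC);y=cv2.resize(b["color"][200:330,150:250],(400,520),interpolation=cv2.INTER_CUBIC)
cv2.imwrite("pics/ab3.png",cv2.cvtColor(np.hstack([x,y]),cv2.COLOR_RGB2BGR))
E
```

```text
time: 7.52
tool_pos: [631.3, -181.8, 294.8]
tcp_rot: [3.135, -0.011, -3.014]
contact_force: [-0.5, 0.3, -7.2]
grip_width: 60.1
finger_force: 30.0
need tx,ty,tz,spin [-0.0011 -0.0027  0.0558] 0.004 t 7.52 F [-0.52  0.28 -7.16] M [ 0.17  0.23 -0.06] grip 60.1 tau [-69.03 -30.14] pos [ 631.3 -181.8  294.8]
```

View pics/ab3.png

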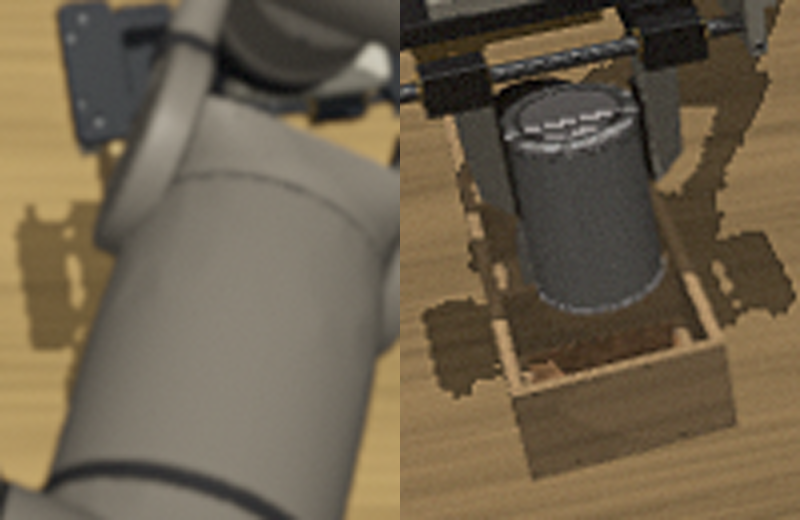

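The right half (scene) shows the tin hanging upright above the open end cell, between the side walls. The left half (top) is blocked by the arm. I'll let it settle, then lower it.

```bash
python3 -m inch '[[0,0,0,0,0.5],[0,0,0,0,0.5],[0,0,0,0,0.5],[0,0,0,0,0.5]]'
python3 w.py 632.8 -184.3 239 3.265
```

```text
time: 7.95
tool_pos: [633.2, -183.6, 303.4]
tcp_rot: [-3.14, 0.002, -3.015]
contact_force: [0.5, 0.6, -5.4]
grip_width: 60.2
finger_force: 30.0
need tx,ty,tz,spin [ 0.0005 -0.0007  0.0644] 0.003 t 7.95 F [ 0.52  0.6  -5.39] M [ 0.06 -0.06  0.03] grip 60.2 tau [-61.96 -25.68] pos [ 633.2 -183.6  303.4]
```

```bash
python3 -m inch '[[0,-0.001,0.018,0,0.5],[0,-0.001,0.036,0,0.5],[0,-0.001,0.052,0,0.5],[0,-0.001,0.059,0,0.5],[0,-0.001,0.059,0,0.5],[0,-0.001,0.059,0,0.5],[0,-0.001,0.059,0,0.5],[0,-0.001,0.059,0,0.5]]'
python3 w.py 632.8 -184.3 239 3.265
python3 -m inch '[[0,0,0.001,0,0.5],[0,0,0.002,0,0.5],[0,0,0.003,0,0.5],[0,0,0.003,0,0.5],[0,0,0.003,0,0.5],[0,0,0.003,0,0.5]]'
python3 w.py 632.8 -184.3 239 3.265
python3 - <<'E'
from h import *
b=capture("scene")
cv2.imwrite("pics/b4.png",cv2.cvtColor(cv2.resize(b["color"][200:330,150:250],(460,598),interpolation=cv2.INTER_CUBIC),cv2.COLOR_RGB2BGR))
E
```

```text
time: 8.62
tool_pos: [633.6, -184.8, 244.2]
tcp_rot: [-3.14, 0.002, -3.015]
contact_force: [-0.7, -0.5, -5.2]
grip_width: 59.7
finger_force: 30.0
need tx,ty,tz,spin [0.0007 0.0006 0.0052] 0.003 t 8.62 F [-0.74 -0.54 -5.19] M [ 0.01 -0.04  0.06] grip 59.7 tau [-62.44 -23.66] pos [ 633.6 -184.8  244.2]
time: 9.12
tool_pos: [633.1, -184.6, 239.7]
tcp_rot: [3.141, 0.0, -3.015]
contact_force: [0.2, -0.8, -4.7]
grip_width: 59.9
finger_force: 30.0
need tx,ty,tz,spin [0.0003 0.0003 0.0007] 0.003 t 9.12 F [ 0.2  -0.79 -4.68] M [ 0.04  0.   -0.01] grip 59.9 tau [-62.89 -23.62] pos [ 633.1 -184.6  239.7]
```

View pics/b4.png

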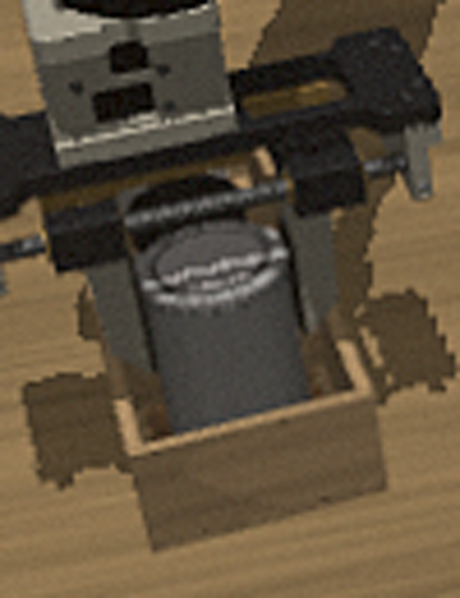

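The tin is inside the cell with a gap to both side walls, and the force is still −4.7 N, so it hasn't landed yet. I'll keep lowering 1 mm at a time.

```bash
for i in 1; do python3 -m inch '[[0,0,0.001,0,0.5],[0,0,0.001,0,0.5],[0,0,0.001,0,0.5],[0,0,0.001,0,0.5]]'; done
python3 -m inch '[[0,0,0.001,0,0.5],[0,0,0.001,0,0.5],[0,0,0.001,0,0.5],[0,0,0.001,0,0.5]]'
```

```text
time: 9.5
tool_pos: [633.2, -184.6, 239.3]
tcp_rot: [-3.141, 0.001, -3.015]
contact_force: [-3.7, 0.7, 0.5]
grip_width: 60.2
finger_force: 30.0
time: 9.83
tool_pos: [633.1, -184.6, 239.2]
tcp_rot: [-3.141, 0.001, -3.015]
contact_force: [-4.3, 0.8, 7.2]
grip_width: 60.4
finger_force: 30.0
```

It has landed on the cork. I'll relieve the press, open slowly, and retreat straight up.

```bash
python3 -m inch '[[0,0,-0.001,0,0.5],[0,0,-0.001,0,0.5],[0,0,-0.001,0,0.7],[0,0,-0.001,0,0.75],[0,0,-0.001,0,0.85],[0,0,-0.001,0,0.9],[0,0,-0.001,0,0.9],[0,0,-0.001,0,0.9]]'
python3 -m inch '[[0,0,0,0,0.9],[0,0,-0.015,0,0.9],[0,0,-0.035,0,0.9],[0,0,-0.065,0,0.9],[0,0,-0.1,0,0.9],[0,0,-0.13,0,0.9],[0,0,-0.14,0,0.9],[0,0,-0.14,0,0.9]]'
python3 -m inch '[[0.01,0.025,0,0,0.9],[0.02,0.055,0,0,0.9],[0.035,0.085,0,0,0.9],[0.05,0.115,0,0,0.9],[0.06,0.145,0,0,0.9],[0.06,0.16,0,0,0.9],[0.06,0.16,0,0,0.9],[0.06,0.16,0,0,0.9]]'
python3 - <<'E'
from h import *
for n in("top","wrist"):
    c=capture(n);save(c,n+"5.png")
    for t,z in(("pad",9),("crate",50)):
        for r in trace(c,t)[:1]:
            h=cv2.convexHull(np.argwhere(r["pixels"])[:,::-1].astype(np.int32))[:,0]
            print(n,t,r["rect"],cv2.minAreaRect(np.array([at(c,q,z) for q in h],np.float32)))
    for r in look_for(c,"tin_a"): print(n,np.round(r["rect"]),at(c,r["rect"][:2],100))
    for r in tip_of(c,"tin_a"): print(n,"tip",at(c,r["centre"],9))
E
```

```text
time: 10.5
tool_pos: [633.2, -184.6, 238.6]
tcp_rot: [-3.142, 0.0, -3.015]
contact_force: [0.7, -0.5, 1.0]
grip_width: 82.3
finger_force: 0.0
time: 11.17
tool_pos: [633.4, -184.7, 382.4]
tcp_rot: [-3.138, 0.006, -3.015]
contact_force: [0.4, 0.4, -0.1]
grip_width: 82.4
finger_force: 0.0
time: 11.83
tool_pos: [553.3, -32.9, 377.3]
tcp_rot: [3.141, -0.002, -3.014]
contact_force: [0.1, 0.2, -0.1]
grip_width: 82.8
finger_force: 0.0
top pad [435.0, 232.9, 18.3, 6.8] ((605.104248046875, -212.1063690185547), (22.03784942626953, 41.90937805175781), 39.96806335449219)
top crate [441.8, 259.5, 45.5, 131.2] ((539.849853515625, -194.6271514892578), (285.96221923828125, 109.35430908203125), 6.127406597137451)
top [303. 288.  26.  30.] [470.5  98.4]
top [187. 267.  32.  29.] [514.5 353.7]
top [439. 220.  17.  28.] [ 620.7 -201.9]
top [169. 306.  35.  26.] [430.1 390.3]
top [296. 222.  25.  32.] [614.6 115.1]
top [239. 236.  31.  33.] [583.8 241.2]
top [197. 345.  35.  32.] [346.  327.8]
top tip [625.8 115.7]
top tip [352.2 332.9]
top tip [332.1 241.3]
top tip [527.4 364.9]
top tip [431.4 399.5]
top tip [531.8 173.1]
top tip [477.1  97.8]
top tip [590.7 245.6]
top tip [ 622.6 -192.7]
wrist pad [143.8, 265.2, 76.9, 53.6] ((624.3619384765625, -189.74151611328125), (49.049034118652344, 65.88652801513672), 5.420602798461914)
wrist crate [119.3, 148.8, 174.7, 292.1] ((519.4625244140625, -189.9702606201172), (224.92662048339844, 116.4388427734375), 6.613456726074219)
wrist [512. 150. 128.  94.] [477.1  83.8]
wrist [126. 282. 117.  74.] [ 601.1 -164.9]
wrist [472. 296.  62.  50.] [580.1  81.2]
wrist [602. 276.  77.  48.] [553.7 172.5]
wrist tip [475.2 100.1]
wrist tip [ 634.8 -184.7]
wrist tip [623.  117.4]
wrist tip [585.1 239.2]
wrist tip [ 451.2 -201.3]
```

View pics/wrist5.png

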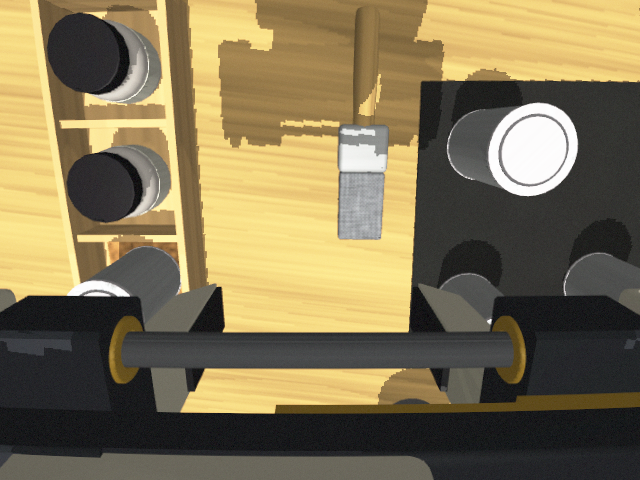

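View pics/top5.png

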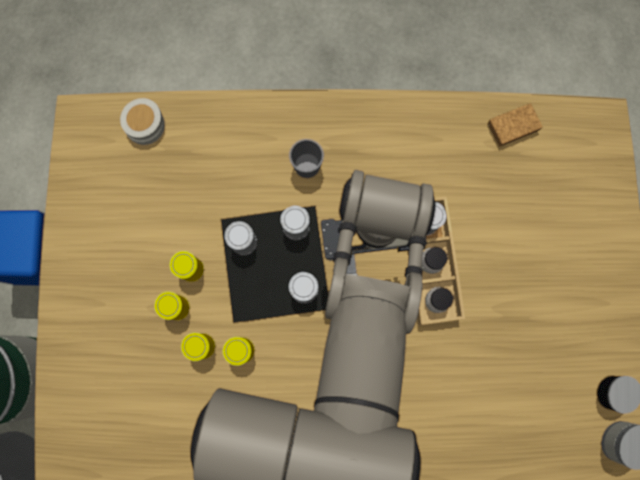

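The tin stands upright in the end cell, with its base at about (634.8, −184.7) against the pad centre (632.8, −184.3). The three empties, jars, cup and brush haven't moved, and the gripper is clear.

```bash
python3 -c "from plant import *; print(close_job())"
```

```text
the job is handed in; nothing more can be done
None
```

The loaded tin (about 0.55 kg by the wrist force) stands upright on the cork pad in the crate's free cell, about 2 mm off centre, and the job was handed in about 12 s into the 67 s limit; the first tin I lifted was the heavy one, so the other three were never touched or weighed.

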